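Lay out the bearing parts by size on the inspection pads

TASK

Lay the four bearing parts out for inspection on the four round coloured pads, matched by size: the widest part (the outer ring) on the widest pad, and so on down to the narrow black spacer on the narrowest pad. Set each down flat, same side up as now, and well centred on its pad, without dropping it, and leave the black-and-steel setting ring and the yellow tape roll where they lie.

Things in the scene. Friction and masses are not known exactly. Their poses are not given: they have to be found in the camera images.
- outer_ring: Outer bearing ring: bright grey steel, the widest bearing part, plain wide-open ring 66 mm outside, bore about 46 mm, 17 mm high, 0.14 kg. Grip across the outside. Lies flat on the bench; origin at the centre of its underside, z up.
- thrust_ring: Thrust ring: flat bright grey steel washer, second widest, 60 mm outside, only 7 mm high, 0.09 kg. Grip across the outside (treat the hole as solid). Lies flat on the bench; origin at the centre of its underside, z up.
- ball_bearing: Ball bearing: steel outer and inner race with a dark gap between them, 47 mm outside, 14 mm high; 0.11 kg; grip across the outside (treat the middle as solid). Lies flat on the bench; origin at the centre of its underside, z up.
- spacer: Spacer: small all-black ring, the narrowest part, 36 mm outside, 10 mm high, 0.04 kg; grip across the outside (treat the hole as solid). Lies flat on the bench; origin at the centre of its underside, z up.
- setting_ring: Setting ring of the gauge: thick black ring with a pale steel face on top, 62 mm outside, 18 mm high. Does not belong to the bearing; leave it where it lies. Origin at the centre of its underside.
- tape_roll: Roll of yellow tape, 66 mm outside, 18 mm high. Does not belong to the bearing; leave it where it lies. Origin at the centre of its underside.
- pad_blue: Round inspection pad, blue with an aluminium edge, the widest: 92 mm across, 4 mm thick, flat top without a rim, fixed to the bench; origin at the centre of its underside (bench level), z up.
- pad_green: Round inspection pad, green with an aluminium edge, second widest: 80 mm across, 4 mm thick, flat top without a rim, fixed to the bench; origin at the centre of its underside (bench level), z up.
- pad_red: Round inspection pad, red with an aluminium edge, third widest: 67 mm across, 4 mm thick, flat top without a rim, fixed to the bench; origin at the centre of its underside (bench level), z up.
- pad_white: Round inspection pad, white with an aluminium edge, the narrowest: 56 mm across, 4 mm thick, flat top without a rim, fixed to the bench; origin at the centre of its underside (bench level), z up.
Mind the look-alikes: they are no part of the job. Leave any purple look-alike of the outer_ring alone.

How it is judged (in metres and radians):
At the end, for the whole second after the job is handed in: Outer ring on the blue pad, thrust ring on the green, ball bearing on the red, spacer on the white: each lying flat (within 0.1 rad) on the pad, its centre within 10 mm of the pad's centre, at rest (under 0.02 m/s); setting ring and tape roll within 15 mm of where they started (horizontal distance between outer_ring and pad_blue below 0.01 m and z of outer_ring in the frame of pad_blue between 0.002 and 0.008 m and angle between each of outer_ring, thrust_ring, ball_bearing, spacer's own z axis and vertical below 0.1 rad and linear speed of each of outer_ring, thrust_ring, ball_bearing, spacer below 0.02 m/s and horizontal distance between thrust_ring and pad_green below 0.01 m and z of thrust_ring in the frame of pad_green between 0.002 and 0.008 m and horizontal distance between ball_bearing and pad_red below 0.01 m and z of ball_bearing in the frame of pad_red between 0.002 and 0.008 m and horizontal distance between spacer and pad_white below 0.01 m and z of spacer in the frame of pad_white between 0.002 and 0.008 m and distance of each of setting_ring, tape_roll from where it was at the start of the episode below 0.015 m); the robot touches nothing.
It fails at once if the setting ring is shifted by more than 15 mm (distance of setting_ring from where it was at the start of the episode above 0.015 m).
It fails at once if the tape roll is shifted by more than 15 mm (distance of tape_roll from where it was at the start of the episode above 0.015 m).
It fails at once if a bearing part is dropped (falls free at more than 0.5 m/s, a fall of over 13 mm) ((linear speed of outer_ring above 0.5 m/s and contact force between the fingers and outer_ring below 0.05 N) or (linear speed of thrust_ring above 0.5 m/s and contact force between the fingers and thrust_ring below 0.05 N) or (linear speed of ball_bearing above 0.5 m/s and contact force between the fingers and ball_bearing below 0.05 N) or (linear speed of spacer above 0.5 m/s and contact force between the fingers and spacer below 0.05 N)).
It also fails if it takes over 96 s, if anything falls off the work surface, if the arm or the gripper's body presses on something with over 40 N, if the wrist force passes 120 N, or if a joint passes its speed limit or range.

ROBOT

A 6-joint arm with a two-finger parallel gripper is mounted at the origin on a cart in front of the work surface, level with it; the furniture and walls round the work are solid. World frame = base frame: x ahead of the robot, y to its left, z up, the work surface at z = 0. Lengths are in mm, angles in rad, forces in N, time in s.
With the tool pointing down it reaches from about 350 to 925 mm from the base axis. Payload 6.4 kg.
Tool frame: the origin (TCP) lies at the very end of the fingers, on their centre line; the grasp point (between the pads) lies 19 mm behind it; z points along the fingers, y is the line along which they close (so a half turn about z gives the same grasp; the last joint's range is limited). The gripper opens to 94 mm and grips with 3 to 60 N. Pads are 16 mm wide; open, the fingers measure 119 mm over their backs; the gripper's body (75 mm by 177 mm) begins 78 mm behind the grasp point.
Start: joints at [0.992, 0.245, 1.558, -0, 1.339, -0.174], TCP at [255.991, 597.48, 205.455] pointing down, gripper open.
Joint ranges: [-3.13, 3.13], [-1.02, 2.26], [0.13, 2.54], [-0.95, 4.09], [0.21, 2.88], [-2.74, 2.74]. Speed limits (rad/s): [2.57, 2.57, 3.14, 3.14, 3.14, 3.14].

INTERFACE

Orientations are given as a rotation vector (axis times angle).
In Python, from bench import status, camera, get_calibration, job gives the robot as it stands.
- The arm moves only by the tool play_rows, never from a script. Its argument "series" is one flat list of numbers, 4 for each row, row after row: the shift along the tool's x, y, z normalised to -1 to 1, where 1 is 0.04 m, then the turn about the tool's z normalised to -1 to 1, where 1 is 120 degrees. In form: [x, y, z, turn, x, y, z, turn, ...]. A call has 1 to 5 rows; each row shifts and turns the commanded pose from where the row before left it, along the tool's axes as they then stand; what a row does not reach is not made up. A row lasts 1/8 s, in which the tool goes at most 62.5 mm and 10.7 degrees, less where a joint would pass 70% of its speed; a pose out of reach is approached as far as the arm can. A call with a number of a shift or a turn outside -1 to 1 is refused whole. A call with a gripper value outside its range is refused whole. "jaw" is the opening, from -1 (shut) to 1 (fully open), set as the call begins (left out, the last holds). The fingers move at their own pace and stop on an object; "newtons" is the grip in N (left out, the last holds). Time passes only in rows, so rows that do not move let the fingers close. It gives the time, the measured TCP pose, the force, the opening and the grip force at its end, in the units of the state.
- status.state(): the state, without advancing time (a new reading comes with each control period).
- camera(name): name is "scene" or "top"; returns (picture, depth): 480x640x3 uint8, red, green, blue; 480x640 float32, mm along the optical axis (not along the pixel's ray), 0 where there is no reading.
- get_calibration(name): a dict with "fovy" (degrees; the focal length in pixels is half the picture's height over the tangent of half this angle, whatever the lens; pixels are square), "cx", "cy" (the principal point, pixels), "R" (3x3) and "t" (3): a world point X has camera coordinates R X + t. Camera axes: x right, y down, z forward; pixel columns grow to the right and rows downward; lengths in mm; the calibration is good to about 2 mm. A picture is of the moment at which its call begins. get_calibration takes no time and is no camera call.
- job.job_done(): hands the job in; it is judged then, once.
The state is a dict: "time": time; "q": joint angles; "qvel": joint speeds; "effort": joint torques, N m; "tool_pos": TCP position; "tool_rot": TCP orientation; "ft_force": force on the tool from outside, world axes, zero at the start; "torque": the same for the moment, N m; "opening": finger opening in mm; "grip_force": force on a finger pad.
Only numpy, scipy, OpenCV 4.12 (cv2) and the standard library are available. Lean on these libraries where they do the work, as an engineer would, in place of code of your own. Each camera call takes 0.05 s, during which the arm holds its last target. There are 200 camera calls.

## Working session

There is one attempt and no reset: what is moved stays moved. The work goes in short steps, Python scripts to look and compute and a tool call to move; the robot and the scene stay as the last step left them, time stands still between calls to the robot, and variables do not carry over. Pictures are saved under pics/ and viewed, at most 14 in all, crops included, and the job is handed in when it is done.

Besides the shell and the picture viewer there is one more tool, called after "Call:" as name(argument=value, ...) on one line, values as JSON. play_rows: Moves the arm, as the interface text tells. Scaled input: -1 to 1 covers 0.04 m each way for a shift and 120 degrees each way for a turn. Its arguments: {"type":"object","properties":{"series":{"type":"array"},"jaw":{"type":"number"},"newtons":{"type":"number"}},"required":["series"]}

```bash
mkdir -p pics; ls; python3 - <<'E'
from bench import status,camera,get_calibration
import cv2,numpy as np
print(status.state())
for n in("top","scene"):
    im,d=camera(n); np.savez(f"{n}0.npz",im=im,d=d); cv2.imwrite(f"pics/{n}0.png",im[:,:,::-1]); print(get_calibration(n))
E
```

```text
pics
{'time': 0.0, 'q': array([ 9.91872113e-01,  2.45778831e-01,  1.55897616e+00, -1.44033010e-05,
        1.33870792e+00, -1.74110301e-01]), 'qvel': array([-5.02441084e-05,  6.94952852e-05,  3.08164636e-04, -9.49551771e-04,
        1.23520723e-03,  6.18702442e-04]), 'effort': array([-7.68280006e-04, -4.15853941e+01, -3.14586532e+01,  6.83392002e-02,
        3.34248680e-02, -1.48089648e-04]), 'tool_pos': array([255.67804496, 596.96149819, 204.38825825]), 'tool_rot': array([-6.31406266e-01, -3.07679779e+00,  2.73950574e-03]), 'ft_force': array([ 0.37944593, -0.42641645,  0.1609432 ]), 'torque': array([-0.03969612, -0.00750294, -0.02706059]), 'grip_force': 0.0, 'opening': 93.9307209293713}
{'fovy': 43.02938785983936, 'cx': 321.5100469965454, 'cy': 243.88018842177078, 'R': array([[ 0.00969983, -0.99979948, -0.01751903],
       [-0.98427503, -0.00645605, -0.17652474],
       [ 0.17637624,  0.0189558 , -0.98414028]]), 't': array([  32.40767757,  479.11005827, 1011.9651491 ])}
{'fovy': 53.280216246925036, 'cx': 315.6119829540279, 'cy': 235.8403855375683, 'R': array([[ 0.81183342, -0.58336439, -0.02474852],
       [-0.3774365 , -0.49197266, -0.78454101],
       [ 0.44549769,  0.6462576 , -0.61958286]]), 't': array([-376.08731454,  208.99699007,  634.81531565])}
```

View pics/top0.png

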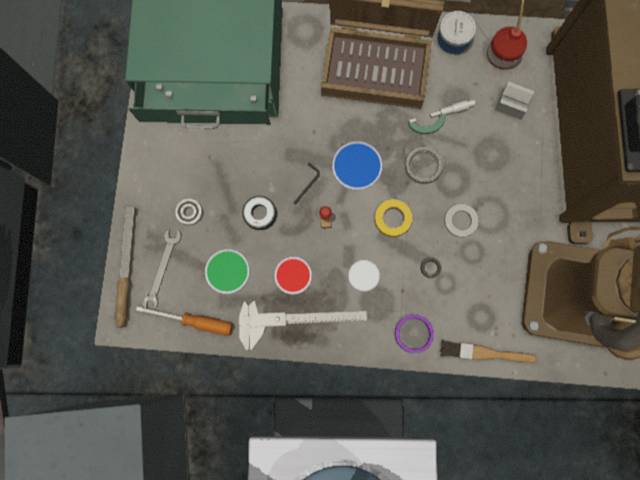

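View pics/scene0.png

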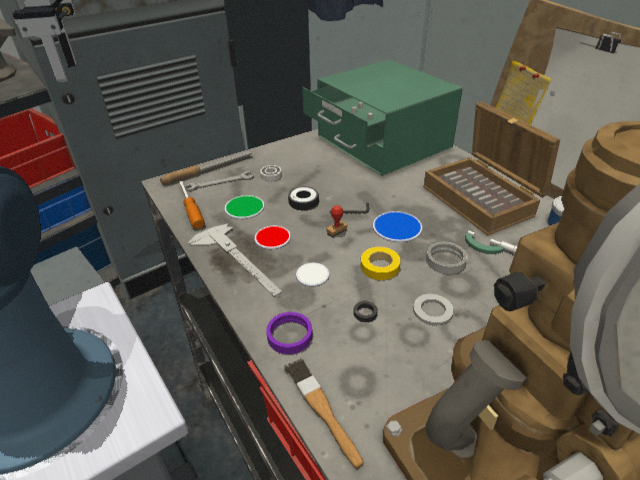

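Top view: outer ring (423,165), thrust ring (461,220), bearing (188,211), spacer (430,267). Pads: blue (357,165), green (227,271), red (293,275), white (364,275). To avoid: setting ring (259,212), tape (393,217), purple look-alike (414,333). The scene view shows the same layout, and the arm is clear of both views.

```bash
cat > h.py <<'E'
import numpy as np,cv2
from bench import status,camera,get_calibration
def world(n,d):
    c=get_calibration(n);f=240/np.tan(np.radians(c["fovy"]/2))
    v,u=np.mgrid[:480,:640]
    P=np.stack([(u-c["cx"])/f*d,(v-c["cy"])/f*d,d],-1)
    return (P-c["t"])@c["R"]
def proj(n,X):
    c=get_calibration(n);f=240/np.tan(np.radians(c["fovy"]/2))
    p=c["R"]@np.array(X,float)+c["t"];return f*p[0]/p[2]+c["cx"],f*p[1]/p[2]+c["cy"]
def onplane(n,uv,z):
    c=get_calibration(n);f=240/np.tan(np.radians(c["fovy"]/2))
    uv=np.atleast_2d(uv).astype(float)
    r=np.c_[(uv-[c["cx"],c["cy"]])/f,np.ones(len(uv))]@c["R"]
    o=-c["R"].T@c["t"]
    return o+r*((z-o[2])/r[:,2])[:,None]
def circ(p):
    # robust algebraic circle fit
    k=np.ones(len(p),bool)
    for _ in range(5):
        s=np.linalg.lstsq(np.c_[2*p[k],np.ones(k.sum())],(p[k]**2).sum(1),rcond=None)[0]
        r=np.sqrt(s[2]+s[:2]@s[:2]);e=abs(np.linalg.norm(p-s[:2],axis=1)-r);k=e<max(1.5,2*np.median(e))
    return s[:2],r,k.mean()
E
python3 - <<'E'
from h import *
obj=dict(outer=(423,165,33),thrust=(461,220,30),bearing=(188,211,23.5),spacer=(430,267,18),setting=(259,212,31),tape=(393,217,33),blue=(357,165,46),green=(227,271,40),red=(293,275,33.5),white=(364,275,28),purple=(414,333,33))
D={n:np.load(n+"0.npz") for n in("top","scene")}
W={n:world(n,D[n]["d"].astype(float)) for n in D}
for k,(u,v,r) in obj.items():
    x0=onplane("top",(u,v),8)[0]
    s=k.ljust(8)
    for n in D:
        w=W[n];m=(np.hypot(w[...,0]-x0[0],w[...,1]-x0[1])<r+6)&(D[n]["d"]>0)
        ring=(np.hypot(w[...,0]-x0[0],w[...,1]-x0[1])<r+25)&(np.hypot(w[...,0]-x0[0],w[...,1]-x0[1])>r+12)
        z=w[m][:,2];b=np.median(w[ring][:,2]);zt=np.percentile(z,92)
        q=w[m&(w[...,2]>b+(zt-b)*.6)][:,:2].astype(np.float32)
        # extremes via enclosing hull circle
        hull=cv2.convexHull(q)[:,0];c,rr,fr=circ(hull)
        s+=f" | {n} bench {b:.1f} top {zt-b:.1f} c {c[0]:.1f},{c[1]:.1f} r {rr:.1f} {fr:.2f}"
    print(s)
E
```

```text
outer    | top bench -0.1 top 17.8 c 632.6,-147.3 r 33.0 1.00 | scene bench 0.5 top 17.2 c 630.9,-147.0 r 33.5 0.97
thrust   | top bench -0.2 top 8.9 c 531.4,-213.9 r 29.8 0.97 | scene bench 0.6 top 7.8 c 529.7,-213.4 r 30.2 1.00
bearing  | top bench -0.6 top 15.4 c 543.2,278.6 r 23.5 1.00 | scene bench 1.0 top 14.4 c 542.1,278.4 r 23.8 0.83
spacer   | top bench -0.4 top 11.3 c 444.8,-156.8 r 17.8 1.00 | scene bench 0.7 top 10.6 c 443.1,-156.7 r 17.9 0.94
setting  | top bench -0.4 top 20.1 c 542.0,150.3 r 30.6 1.00 | scene bench 0.7 top 19.0 c 540.8,150.3 r 31.0 1.00
tape     | top bench -0.2 top 19.8 c 533.6,-90.7 r 33.0 1.00 | scene bench 0.6 top 18.8 c 531.6,-90.6 r 33.0 0.97
blue     | top bench -0.2 top 6.5 c 633.5,-29.3 r 47.7 0.79 | scene bench 0.5 top 5.4 c 631.7,-26.6 r 45.5 0.93
green    | top bench -0.6 top 6.7 c 437.9,204.5 r 40.9 0.87 | scene bench 0.9 top 5.3 c 434.8,206.6 r 39.4 0.97
red      | top bench -0.3 top 6.5 c 429.9,88.2 r 32.9 0.78 | scene bench 0.8 top 5.4 c 428.5,87.9 r 33.2 1.00
white    | top bench -0.4 top 6.5 c 431.3,-41.6 r 29.8 0.77 | scene bench 0.8 top 5.3 c 429.1,-37.8 r 27.4 1.00
purple   | top bench -0.3 top 17.9 c 328.5,-124.8 r 32.7 1.00 | scene bench 0.4 top 17.3 c 326.6,-124.4 r 33.2 1.00
```

```bash
python3 - <<'E'
from h import *
D={n:np.load(n+"0.npz") for n in("top","scene")}
pads=dict(blue=(633,-28,46),green=(436,205.5,40),red=(429,88,33.5),white=(430,-40,28))
for k,(x,y,r) in pads.items():
    s=k
    for n in D:
        im=cv2.cvtColor(D[n]["im"][:,:,::-1].copy(),cv2.COLOR_BGR2HSV).astype(int);h,S,V=im[...,0],im[...,1],im[...,2]
        m={"blue":(abs(h-110)<14)&(S>120),"green":(abs(h-70)<15)&(S>120),"red":((h<8)|(h>172))&(S>140),"white":(S<40)&(V>195)}[k]
        vv,uu=np.nonzero(m);X=onplane(n,np.c_[uu,vv],4)
        q=X[np.hypot(X[:,0]-x,X[:,1]-y)<r+8][:,:2].astype(np.float32)
        c,rr,f=circ(cv2.convexHull(q)[:,0]);s+=f" | {n} {c.round(1)} r {rr:.1f} {f:.2f}"
    print(s)
w=world("top",D["top"]["d"].astype(float));x,y,z=w[...,0],w[...,1],w[...,2]
def ob(n,x0,x1,y0,y1,zz=5):
    m=(x>x0)&(x<x1)&(y>y0)&(y<y1)&(z>zz);p=w[m]
    print(n,m.sum(),p.min(0).round() if m.any() else'',p.max(0).round() if m.any() else '')
ob("stamp",490,580,0,70);ob("press",400,640,-420,-262);ob("press hi",380,700,-420,-262,60)
for nm,cx,cy in(("bear",543,278.5),("outer",632,-147),("thr",530.5,-213.5),("spc",444,-157)):
    for a in range(0,180,30):
        dx,dy=x-cx,y-cy;c,s=np.cos(np.radians(a)),np.sin(np.radians(a))
        l=abs(dx*c+dy*s);t=abs(-dx*s+dy*c);r=np.hypot(dx,dy)
        rr={"bear":26,"outer":36,"thr":33,"spc":20.5}[nm]
        m=(r>rr)&(l<66)&(t<14)&(z>4)
        print(nm,a,m.sum(),z[m].max().round() if m.any() else '',end='; ')
    print()
E
```

```text
blue | top [633.7 -26.5] r 41.0 1.00 | scene [633.2 -25.9] r 41.9 1.00
green | top [435.8 206. ] r 34.4 1.00 | scene [435.6 207.6] r 35.5 0.93
red | top [429.4  88.1] r 28.3 1.00 | scene [428.9  89.4] r 29.4 1.00
white | top [429.8 -38.3] r 26.0 1.00 | scene [429.2 -37.3] r 26.7 1.00
stamp 238 [504.  10.   5.] [576.  55.  60.]
press 11446 [ 400. -420.    5.] [ 640. -264.  339.]
press hi 12043 [ 380. -420.   60.] [ 700. -360.  339.]
bear 0 9 9.0; bear 30 11 6.0; bear 60 11 7.0; bear 90 10 7.0; bear 120 11 9.0; bear 150 104 11.0; 
outer 0 38 13.0; outer 30 9 7.0; outer 60 11 5.0; outer 90 9 6.0; outer 120 8 5.0; outer 150 11 7.0; 
thr 0 12 5.0; thr 30 8 6.0; thr 60 11 6.0; thr 90 12 6.0; thr 120 11 6.0; thr 150 9 7.0; 
spc 0 7 5.0; spc 30 10 7.0; spc 60 16 6.0; spc 90 18 6.0; spc 120 20 7.0; spc 150 21 6.0;
```

Call:
play_rows(series=[0,0,0,-0.0645,0,0,0,-0.0645,0,0,0,-0.0645,0,0,0,0], jaw=1, newtons=20)

```text
time: 0.6
tool_pos: [255.8, 597.2, 204.9]
tool_rot: [-0.002, -3.141, 0.001]
ft_force: [0.4, -0.6, 0.1]
opening: 93.9
grip_force: 0.0
```

Call:
play_rows(series=[-0.9,-1,0,0,-0.9,-1,0,0,-0.9,-1,0,0,-0.9,-1,0,0,-0.9,-1,0,0])

```text
time: 1.23
tool_pos: [437.0, 396.1, 205.4]
tool_rot: [-0.003, -3.142, -0.0]
ft_force: [0.4, 0.1, -0.8]
opening: 94.2
grip_force: 0.0
```

Call:
play_rows(series=[-0.666,-0.744,0.9,0,-0.666,-0.744,0.9,0,-0.666,-0.744,0.9,0,-0.666,-0.744,0.9,0,0,0,0,0])

```text
time: 1.85
tool_pos: [541.6, 276.0, 58.0]
tool_rot: [-0.008, -3.135, 0.003]
ft_force: [-0.3, 0.2, 0.7]
opening: 94.0
grip_force: 0.0
```

```bash
python3 - <<'E'
from h import *
im,d=camera("top");cv2.imwrite("pics/a.png",cv2.resize(im[130:330,80:340,::-1],None,fx=2.5,fy=2.5))
s=status.state();print(s["tool_pos"],s["time"])
E
```

```text
[542.06076817 277.62185978  60.04019139] 1.9
```

View pics/a.png

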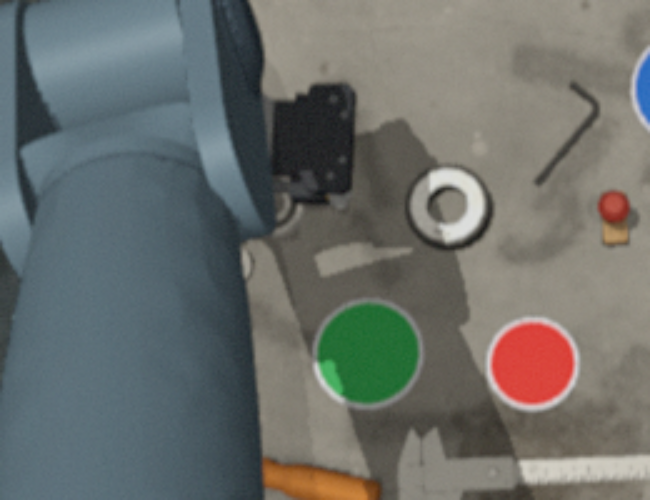

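Crop: the gripper stands over the bearing (partly hidden near (290,210)), the setting ring at (450,205) is clear of it. Going down.

Call:
play_rows(series=[0,0.02,0.5,0,0,0,0.5,0,0,0,0.25,0,0,0,0.15,0,0,0,0,0])

```text
time: 2.52
tool_pos: [542.5, 279.5, 5.1]
tool_rot: [0.001, -3.141, 0.0]
ft_force: [0.2, 0.4, 0.1]
opening: 93.9
grip_force: 0.0
```

Call:
play_rows(series=[0,0,0,0,0,0,0,0,0,0,0,0,0,0,0,0,0,0,0,0], jaw=-1)

```text
time: 3.15
tool_pos: [542.7, 279.3, 5.5]
tool_rot: [-0.001, 3.142, 0.0]
ft_force: [-0.3, -1.0, -0.6]
opening: 47.4
grip_force: 0.2
```

Call:
play_rows(series=[0,0,0,0,0,0,0,0,0,0,0,0])

```text
time: 3.52
tool_pos: [542.7, 279.4, 5.5]
tool_rot: [-0.001, 3.142, -0.0]
ft_force: [-0.0, -1.6, 0.2]
opening: 45.5
grip_force: 20.0
```

Call:
play_rows(series=[0,0,-0.2,0,0,0,-0.5,0,0,0,-0.8,0,0,0,-0.6,0,0,0,-0.15,0])

```text
time: 4.15
tool_pos: [544.4, 279.9, 98.8]
tool_rot: [-0.001, 3.137, 0.002]
ft_force: [0.1, -0.8, -0.7]
opening: 45.4
grip_force: 20.0
```

Call:
play_rows(series=[0.5675,-0.952,0,0,0.5675,-0.952,0,0,0.5675,-0.952,0,0,0.5675,-0.952,0,0,0.5675,-0.952,0,0])

```text
time: 4.78
tool_pos: [428.0, 87.9, 95.2]
tool_rot: [0.001, -3.141, 0.0]
ft_force: [-0.4, -0.7, -0.6]
opening: 45.7
grip_force: 20.0
```

Call:
play_rows(series=[0,0,0.3,0,0,0,0.6,0,0,0,0.6,0,0,0,0.3,0,0,0,0.15,0])

```text
time: 5.4
tool_pos: [429.1, 89.3, 16.7]
tool_rot: [0.002, -3.141, -0.0]
ft_force: [-0.1, -0.4, -0.5]
opening: 45.9
grip_force: 20.0
```

Call:
play_rows(series=[0,0,0.1,0,0,0,0.05,0,0,0,0,0,0,0,0,0])

```text
time: 5.9
tool_pos: [429.6, 88.9, 11.8]
tool_rot: [-0.001, 3.141, -0.0]
ft_force: [0.3, -0.2, -0.6]
opening: 45.8
grip_force: 20.0
```

Call:
play_rows(series=[0,0,0.025,0,0,0,0.015,0,0,0,0,0])

```text
time: 6.28
tool_pos: [429.2, 88.9, 9.8]
tool_rot: [0.001, -3.141, 0.0]
ft_force: [0.1, 0.3, -0.9]
opening: 45.2
grip_force: 20.0
```

Call:
play_rows(series=[0,0,0.01,0,0,0,0,0])

```text
time: 6.52
tool_pos: [429.3, 88.9, 9.5]
tool_rot: [-0.001, 3.142, -0.0]
ft_force: [-0.2, 0.6, -0.4]
opening: 45.5
grip_force: 20.0
```

Call:
play_rows(series=[0,0,0,0,0,0,0,0,0,0,0,0,0,0,0,0], jaw=0.6)

```text
time: 7.02
tool_pos: [429.3, 88.9, 9.5]
tool_rot: [-0.001, 3.142, -0.0]
ft_force: [0.1, -0.5, -0.2]
opening: 75.1
grip_force: 0.0
```

Call:
play_rows(series=[0,0,-0.3,0,0,0,-0.7,0,0,0,-0.7,0,0,-0.5,-0.3,0,0,-0.95,0,0])

```text
time: 7.65
tool_pos: [430.6, 30.7, 91.7]
tool_rot: [-0.005, 3.138, -0.001]
ft_force: [0.6, 0.7, -0.2]
opening: 74.9
grip_force: 0.0
```

Call:
play_rows(series=[0,-0.95,0,0,0,-0.95,0,0,-0.12,-0.95,0,0,-0.12,-0.95,0,0,-0.1325,-0.8875,0,0])

```text
time: 8.28
tool_pos: [444.6, -158.1, 90.5]
tool_rot: [-0.0, 3.14, -0.001]
ft_force: [-0.1, 0.6, 0.2]
opening: 75.3
grip_force: 0.0
```

```bash
python3 - <<'E'
from h import *
s=status.state();print(s["tool_pos"],s["time"])
im,d=camera("scene");w=world("scene",d.astype(float))
m=(np.hypot(w[...,0]-429,w[...,1]-88.7)<30)&(w[...,2]>12)&(d>0)
print(m.sum());print(circ(cv2.convexHull(w[m][:,:2].astype(np.float32))[:,0]),np.percentile(w[m][:,2],95))
cv2.imwrite("pics/b.png",im[:,:,::-1])
E
```

```text
[ 444.59882832 -158.09917992   90.46515439] 8.275
356
(array([428.56629095,  87.73495581]), np.float64(23.882614449513063), np.float64(0.9)) 19.407333678421104
```

View pics/b.png

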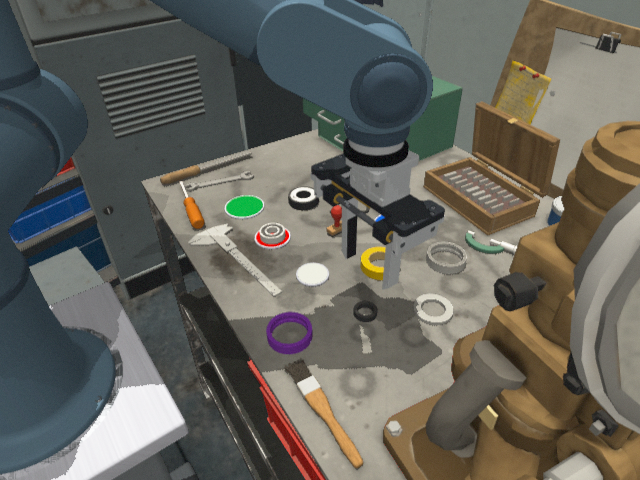

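Scene view: bearing sits centred on the red pad at (270,235); the gripper is above the spacer at (365,310).

Call:
play_rows(series=[0,0,0.5,0,0,0,0.7,0,0,0,0.6,0,0,0,0.25,0,0,0,0.1,0])

```text
time: 8.95
tool_pos: [444.5, -156.6, 3.7]
tool_rot: [-0.001, 3.141, -0.0]
ft_force: [-0.9, -0.0, 0.9]
opening: 75.0
grip_force: 0.0
```

Call:
play_rows(series=[0,0,0,0,0,0,0,0,0,0,0,0,0,0,0,0,0,0,0,0], jaw=-1, newtons=12)

```text
time: 9.57
tool_pos: [444.4, -156.6, 3.7]
tool_rot: [-0.001, 3.141, -0.0]
ft_force: [0.2, 0.1, 1.1]
opening: 34.2
grip_force: 12.0
```

Call:
play_rows(series=[0,0,0,0,0,0,0,0,0,0,0,0])

```text
time: 9.95
tool_pos: [444.4, -156.6, 3.6]
tool_rot: [-0.001, 3.141, -0.0]
ft_force: [-0.7, 0.8, 3.6]
opening: 34.4
grip_force: 12.0
```

Call:
play_rows(series=[0,0,-0.2,0,0,0,-0.4,0,0,0,-0.6,0,0,0,-0.4,0,0,0,-0.15,0])

```text
time: 10.58
tool_pos: [445.0, -157.0, 75.0]
tool_rot: [-0.001, 3.139, -0.002]
ft_force: [0.1, -0.5, -0.3]
opening: 34.6
grip_force: 12.0
```

Call:
play_rows(series=[0.0725,0.5,0,0,0.0725,0.7,0,0,0.0725,0.7,0,0,0.0725,0.7,0,0,0.0725,0.375,0,0])

```text
time: 11.2
tool_pos: [428.3, -35.4, 72.4]
tool_rot: [0.004, -3.139, -0.001]
ft_force: [0.4, -0.3, -1.0]
opening: 34.7
grip_force: 12.0
```

Call:
play_rows(series=[0,0,0.3,0,0,0,0.6,0,0,0,0.4,0,0,0,0.2,0,0,0,0.08,0])

```text
time: 11.82
tool_pos: [429.5, -37.9, 9.6]
tool_rot: [-0.0, -3.141, -0.0]
ft_force: [0.1, 0.6, -1.0]
opening: 34.5
grip_force: 12.0
```

Call:
play_rows(series=[0,0,0.03,0,0,0,0.02,0,0,0,0.01,0,0,0,0,0])

```text
time: 12.32
tool_pos: [429.9, -37.6, 8.1]
tool_rot: [-0.001, 3.141, -0.0]
ft_force: [-0.4, 0.5, -0.7]
opening: 34.4
grip_force: 12.0
```

Call:
play_rows(series=[0,0,0.01,0,0,0,0,0])

```text
time: 12.58
tool_pos: [429.9, -37.6, 7.7]
tool_rot: [-0.001, 3.141, -0.0]
ft_force: [-0.2, -0.4, 1.4]
opening: 34.4
grip_force: 12.0
```

Call:
play_rows(series=[0,0,0,0,0,0,0,0,0,0,0,0,0,0,0,0], jaw=0.4)

```text
time: 13.08
tool_pos: [429.7, -37.6, 7.4]
tool_rot: [0.001, -3.142, -0.0]
ft_force: [0.0, -1.2, 0.4]
opening: 65.4
grip_force: 0.0
```

Call:
play_rows(series=[0,0,-0.3,0,0,0,-0.7,0,0,0,-0.7,0,0,0,-0.3,0,0,0,0,0])

```text
time: 13.7
tool_pos: [430.3, -37.8, 88.3]
tool_rot: [-0.001, 3.14, -0.001]
ft_force: [-0.0, 0.1, -1.0]
opening: 65.7
grip_force: 0.0
```

Call:
play_rows(series=[-0.505,-0.879,0,0,-0.505,-0.879,0,0,-0.505,-0.879,0,0,-0.505,-0.879,0,0,-0.505,-0.879,0,0], jaw=1)

```text
time: 14.32
tool_pos: [530.5, -214.0, 85.6]
tool_rot: [0.0, -3.139, -0.003]
ft_force: [-0.7, -0.2, -0.5]
opening: 94.0
grip_force: 0.0
```

```bash
python3 - <<'E'
from h import *
for n in("scene","top"):
    im,d=camera(n);w=world(n,d.astype(float))
    m=(np.hypot(w[...,0]-429,w[...,1]+37.8)<26)&(w[...,2]>10)&(w[...,2]<30)&(d>0)
    print(m.sum());print(circ(cv2.convexHull(w[m][:,:2].astype(np.float32))[:,0]),np.percentile(w[m][:,2],95))
    cv2.imwrite(f"pics/c{n}.png",im[:,:,::-1])
s=status.state();print(s["tool_pos"],s["time"])
E
```

```text
204
(array([428.70507395, -37.70641506]), np.float64(18.170229404889568), np.float64(1.0)) 16.067113068183286
176
(array([430.30831173, -38.47488204]), np.float64(17.633697424294557), np.float64(1.0)) 16.397048766895956
[ 531.48942048 -215.97739149   86.27375068] 14.425
```

View pics/cscene.png

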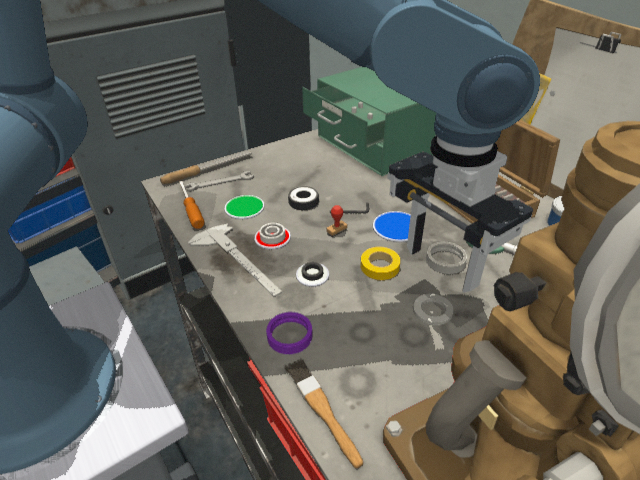

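Spacer is centred on the white pad (312,272); gripper is over the thrust ring (433,308).

Call:
play_rows(series=[0,0,0.5,0,0,0,0.7,0,0,0,0.55,0,0,0,0.25,0,0,0,0.1,0])

```text
time: 15.05
tool_pos: [529.9, -212.2, 2.2]
tool_rot: [0.002, -3.14, -0.002]
ft_force: [0.1, 0.4, 0.3]
opening: 93.9
grip_force: 0.0
```

Call:
play_rows(series=[0,0,0.035,0,0,0,0,0])

```text
time: 15.3
tool_pos: [531.3, -213.6, 2.7]
tool_rot: [-0.001, 3.14, -0.001]
ft_force: [-0.9, -0.3, 0.4]
opening: 93.7
grip_force: 0.0
```

Call:
play_rows(series=[0,0,0,0,0,0,0,0,0,0,0,0,0,0,0,0,0,0,0,0], jaw=-1, newtons=20)

```text
time: 15.92
tool_pos: [530.8, -213.3, 2.1]
tool_rot: [0.001, -3.142, 0.0]
ft_force: [0.5, -0.3, 1.1]
opening: 58.3
grip_force: 20.0
```

Call:
play_rows(series=[0,0,0,0,0,0,0,0])

```text
time: 16.18
tool_pos: [530.9, -213.4, 2.1]
tool_rot: [-0.001, 3.142, -0.0]
ft_force: [-0.1, 0.9, 0.2]
opening: 58.0
grip_force: 20.0
```

Call:
play_rows(series=[0,0,-0.1,0,0,0,-0.3,0,0,0,-0.5,0,0,0,-0.8,0,0,0,-0.6,0])

```text
time: 16.8
tool_pos: [531.6, -213.8, 97.1]
tool_rot: [-0.001, 3.139, -0.003]
ft_force: [0.3, 0.1, -1.4]
opening: 57.9
grip_force: 20.0
```

Call:
play_rows(series=[0.1975,0.5,0,0,0.1975,0.91,0,0,0.1975,0.91,0,0,0.1975,0.91,0,0,0.1975,0.91,0,0])

```text
time: 17.42
tool_pos: [489.2, -45.3, 93.0]
tool_rot: [0.001, -3.14, -0.001]
ft_force: [-0.2, 0.6, -0.8]
opening: 58.2
grip_force: 20.0
```

Call:
play_rows(series=[0.1975,0.91,0,0,0.1975,0.91,0,0,0.1975,0.91,0,0,0.1975,0.91,0,0,0.1975,0.91,0,0])

```text
time: 18.05
tool_pos: [449.3, 136.0, 93.1]
tool_rot: [0.002, -3.14, -0.0]
ft_force: [-0.2, 0.5, -1.1]
opening: 58.2
grip_force: 20.0
```

Call:
play_rows(series=[0.1975,0.91,0,0,0.1975,0.91,0,0,0,0,0,0,0,0,0.4,0,0,0,0.6,0])

```text
time: 18.68
tool_pos: [435.8, 206.3, 53.1]
tool_rot: [0.001, 3.141, -0.0]
ft_force: [0.6, -0.0, -0.9]
opening: 58.1
grip_force: 20.0
```

Call:
play_rows(series=[0,0,0.6,0,0,0,0.3,0,0,0,0.15,0,0,0,0.08,0,0,0,0.03,0])

```text
time: 19.3
tool_pos: [436.3, 207.1, 8.1]
tool_rot: [-0.001, 3.141, 0.0]
ft_force: [0.5, -0.9, -0.6]
opening: 58.5
grip_force: 20.0
```

Call:
play_rows(series=[0,0,0.02,0,0,0,0.01,0,0,0,0.008,0,0,0,0,0])

```text
time: 19.8
tool_pos: [435.9, 207.1, 6.2]
tool_rot: [-0.001, 3.141, 0.0]
ft_force: [-0.1, 0.8, -1.8]
opening: 58.4
grip_force: 20.0
```

Call:
play_rows(series=[0,0,0,0,0,0,0,0,0,0,0,0,0,0,0,0], jaw=0.7)

```text
time: 20.3
tool_pos: [435.9, 207.0, 6.2]
tool_rot: [-0.001, 3.142, 0.0]
ft_force: [0.1, 0.2, 0.4]
opening: 79.8
grip_force: 0.0
```

Call:
play_rows(series=[0,0,-0.3,0,0,0,-0.7,0,0,0,-0.7,0,0,0,-0.5,0,0,0,0,0])

```text
time: 20.92
tool_pos: [437.4, 207.4, 96.4]
tool_rot: [-0.001, 3.137, 0.001]
ft_force: [-0.1, 0.4, -0.6]
opening: 79.8
grip_force: 0.0
```

Call:
play_rows(series=[-0.49,-0.885,0,0,-0.49,-0.885,0,0,-0.49,-0.885,0,0,-0.49,-0.885,0,0,-0.49,-0.885,0,0], jaw=1)

```text
time: 21.55
tool_pos: [533.7, 28.9, 93.1]
tool_rot: [0.0, -3.14, -0.001]
ft_force: [-0.1, -0.2, -0.1]
opening: 94.1
grip_force: 0.0
```

Call:
play_rows(series=[-0.49,-0.885,0,0,-0.49,-0.885,0,0,-0.49,-0.885,0,0,-0.49,-0.885,0,0,-0.49,-0.885,0,0])

```text
time: 22.18
tool_pos: [631.9, -147.8, 92.8]
tool_rot: [0.0, -3.14, -0.001]
ft_force: [0.4, 0.2, 0.3]
opening: 94.0
grip_force: 0.0
```

```bash
python3 - <<'E'
from h import *
for n in("scene","top"):
    im,d=camera(n);w=world(n,d.astype(float))
    m=(np.hypot(w[...,0]-435.7,w[...,1]-206.8)<38)&(w[...,2]>8.5)&(w[...,2]<30)&(d>0)
    print(m.sum());print(circ(cv2.convexHull(w[m][:,:2].astype(np.float32))[:,0]),np.percentile(w[m][:,2],95))
    cv2.imwrite(f"pics/d{n}.png",im[:,:,::-1])
s=status.state();print(s["tool_pos"],s["time"])
E
```

```text
314
(array([434.99569293, 205.57612709]), np.float64(29.91104587144966), np.float64(0.9583333333333334)) 13.50630701756061
494
(array([436.02696986, 206.02286243]), np.float64(30.02797497383657), np.float64(0.8846153846153846)) 13.733262285158379
[ 632.74434148 -149.99176241   93.23817388] 22.275
```

View pics/dscene.png

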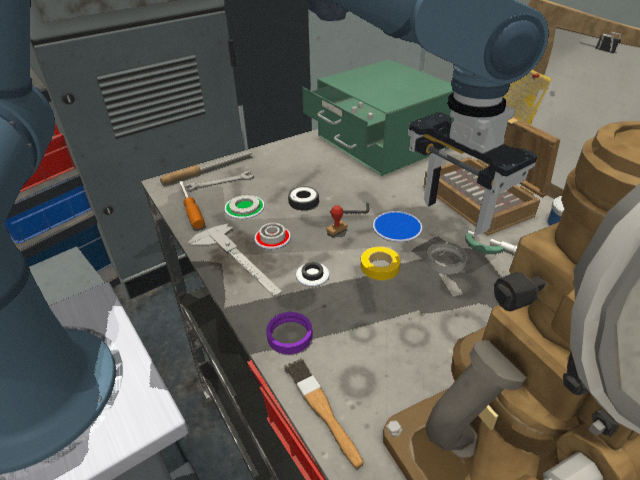

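Thrust ring is centred on the green pad (244,206); gripper is over the outer ring (447,257).

Call:
play_rows(series=[0,0,0.5,0,0,0,0.7,0,0,0,0.6,0,0,0,0.25,0,0,0,0.15,0])

```text
time: 22.9
tool_pos: [631.3, -145.8, 5.0]
tool_rot: [0.002, -3.14, -0.001]
ft_force: [0.7, 0.1, -0.9]
opening: 93.9
grip_force: 0.0
```

Call:
play_rows(series=[0,0,0,0,0,0,0,0])

```text
time: 23.15
tool_pos: [632.7, -147.1, 7.1]
tool_rot: [-0.001, 3.14, -0.001]
ft_force: [-0.2, -0.2, -0.4]
opening: 93.8
grip_force: 0.0
```

Call:
play_rows(series=[0,0,0,0,0,0,0,0,0,0,0,0,0,0,0,0,0,0,0,0], jaw=-1)

```text
time: 23.78
tool_pos: [632.1, -146.9, 6.3]
tool_rot: [-0.001, 3.141, -0.0]
ft_force: [0.5, -0.4, 0.7]
opening: 65.0
grip_force: 20.0
```

Call:
play_rows(series=[0,0,-0.1,0,0,0,-0.3,0,0,0,-0.5,0,0,0,-0.3,0,0,0,-0.1,0])

```text
time: 24.4
tool_pos: [632.9, -147.3, 60.1]
tool_rot: [-0.001, 3.139, -0.002]
ft_force: [-0.6, -0.9, -2.0]
opening: 64.9
grip_force: 20.0
```

Call:
play_rows(series=[0,0.4,0,0,-0.04,0.7,0,0,0,0.8,0,0,0,0.7,0,0,0,0.425,0,0])

```text
time: 25.02
tool_pos: [632.6, -23.6, 57.2]
tool_rot: [0.003, -3.14, -0.001]
ft_force: [0.1, -0.7, -1.9]
opening: 64.9
grip_force: 20.0
```

Call:
play_rows(series=[0,0,0,0,0,0,0.3,0,0,0,0.4,0,0,0,0.3,0,0,0,0.1,0])

```text
time: 25.65
tool_pos: [632.4, -26.1, 12.3]
tool_rot: [-0.0, -3.139, -0.001]
ft_force: [-0.2, -0.8, -1.6]
opening: 64.6
grip_force: 20.0
```

Call:
play_rows(series=[0,0,0.05,0,0,0,0.03,0,0,0,0.015,0,0,0,0,0])

```text
time: 26.15
tool_pos: [633.7, -25.9, 10.6]
tool_rot: [-0.001, 3.141, -0.0]
ft_force: [0.4, -0.3, -1.2]
opening: 64.8
grip_force: 20.0
```

Call:
play_rows(series=[0,0,0.008,0,0,0,0,0])

```text
time: 26.4
tool_pos: [633.7, -25.9, 10.3]
tool_rot: [-0.001, 3.141, -0.0]
ft_force: [-0.9, -0.7, -0.3]
opening: 65.2
grip_force: 20.0
```

Call:
play_rows(series=[0,0,0,0,0,0,0,0,0,0,0,0,0,0,0,0], jaw=0.9)

```text
time: 26.9
tool_pos: [633.6, -25.9, 10.1]
tool_rot: [-0.001, 3.141, -0.0]
ft_force: [-0.9, -0.1, 0.5]
opening: 89.2
grip_force: 0.0
```

Call:
play_rows(series=[0,0,-0.3,0,0,0,-0.7,0,0,0,-0.7,0,0,0,-0.7,0,0,0,-0.7,0])

```text
time: 27.52
tool_pos: [633.7, -25.9, 136.0]
tool_rot: [-0.001, 3.14, -0.0]
ft_force: [0.2, -0.3, 0.9]
opening: 89.7
grip_force: 0.0
```

Call:
play_rows(series=[0,0,-0.9,0,0,0,-0.9,0,0,0,-0.5,0,0,0,0,0,0,0,0,0])

```text
time: 28.15
tool_pos: [632.7, -25.7, 224.3]
tool_rot: [0.001, -3.139, -0.001]
ft_force: [0.9, -1.5, -0.5]
opening: 89.5
grip_force: 0.0
```

```bash
python3 - <<'E'
from h import *
for n in("scene","top"):
    im,d=camera(n);w=world(n,d.astype(float))
    for k,x,y,r,z0,zm in(("outer",633.4,-26.2,42,12,30),("thrust",435.7,206.8,38,8.5,30),("bearing",429.1,88.7,30,12,30),("spacer",429.5,-37.8,26,10,30),("setting",541.4,150.3,36,12,30),("tape",532.6,-90.6,38,12,30)):
        m=(np.hypot(w[...,0]-x,w[...,1]-y)<r)&(w[...,2]>z0)&(w[...,2]<zm)&(d>0)
        if m.sum()>30:
            c,rr,f=circ(cv2.convexHull(w[m][:,:2].astype(np.float32))[:,0]);print(n,k,(c-[x,y]).round(1),rr.round(1),f.round(2),np.percentile(w[m][:,2],[50,95]).round(1))
    cv2.imwrite(f"pics/e{n}.png",im[:,:,::-1])
E
```

```text
scene outer [-0.9 -0.5] 33.5 1.0 [19.9 22.5]
scene thrust [-0.8 -0.8] 30.1 0.92 [11.7 13.2]
scene bearing [-0.6 -0.5] 23.6 0.96 [17.3 19.8]
scene spacer [-1.2 -0.1] 18.2 1.0 [14.2 16. ]
scene setting [-0.6  0.3] 31.0 0.96 [18.4 20.2]
scene tape [-0.9  0.1] 33.0 1.0 [18.2 20. ]
top thrust [ 0.7 -1.3] 29.8 0.82 [10.7 13.8]
top setting [1.  0.7] 30.2 0.79 [17.6 20.8]
top tape [ 1.  -0.3] 32.5 0.97 [17.5 20.7]
```

View pics/escene.png

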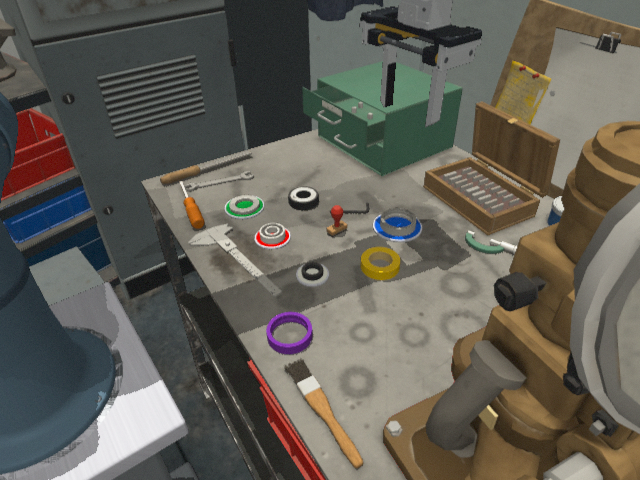

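All four parts sit centred on their pads (blue (397,224), green (244,206), red (271,235), white (312,273)). The setting ring and tape have not moved, and the gripper is clear.

```bash
python3 -c "
from bench import job
print(job.job_done())"
```

```text
the job is handed in; nothing more can be done
None
```

The job is handed in: all four parts lie flat on their matching pads, measured within about 2 mm of centre; the setting ring and tape roll measured unmoved, and the hand-in returned no verdict.

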